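# Dock the telescopic stand in its bench shoe and raise the pole until it locks

## Task

Get the telescopic stand ready beside the hotplate. Slide its foot, nose first, fully home under the lips of the hold-down shoe on the worktop; then, with the foot held there, pull the pole up until its lock button clicks out of the tube, and let go. Keep the stand upright and leave the flask, the jar and the timer where they are.

Things in the scene. Friction and masses are not known exactly. Their poses are not given: they have to be found in the camera images.
- stand: Loose telescopic stand, about 0.62 kg. Origin: on the pole's axis at the underside of the foot; z up along the pole; x towards the nose of the foot. The foot is a flat dark steel plate 110 x 64 x 8 mm, corners rounded (radius 12 mm): it reaches 65 mm in front of the pole axis (the nose, +x), 45 mm behind it (the heel) and 32 mm to each side.
- button_hole (a point): Hole for the lock button, ringed by a bright eyelet, in the heel-side (-x) face of the stand's outer tube, 87 mm above the stand's origin. The outer tube is square, 25 x 25 mm, grey, fixed upright on the foot and ends at z = 106 mm; round its foot is a 31 mm square socket up to z = 20 mm. Axes as the stand's.
- head (a point): Centre of the black head on the inner pole, where to grip: 128 mm above the stand's origin when the pole is down. The head is 28 mm along the stand's x, 30 mm along its y, 30 mm high, plus a 33 x 34 x 5 mm cap on top. An arm with a forked probe clip stands out about 82 mm to -y from this point, so grip the two faces across x. Axes as the stand's.
- rod (a joint): How far the inner pole is pulled up out of the tube (m): 0 fully down, 0.065 where the button meets its hole, stop at 0.0665. It slides stiffly, about 11 N, more than the stand weighs: a loose stand comes up with its pole (it can be carried by the head), while a foot under the shoe's lips stays put.
- lock_button (a joint): How far the sprung lock button has moved outwards (m): 0 while it is inside the tube, about 0.007 when it has clicked out through the hole, which locks the pole up.
- shoe: Aluminium hold-down shoe screwed to the worktop. Origin: on the worktop, where the pole axis of a stand that is home stands; x points into the pocket, z up. The pocket is 70 mm wide and 10.5 mm high over the bare worktop and ends at a back stop at x = +65 mm. Bolted ears reach 67 mm to each side.
- mouth (a point): Middle of the mouth of the shoe's pocket, on the worktop, at x = -35 mm in the shoe's frame; axes as the shoe's. From here two 6.5 mm lips (top at z = 17 mm) overhang the pocket's sides; the slot between them, for the pole, is 38 mm wide and ends at x = +25 mm in the shoe's frame. In front of the mouth flared guides reach 25 mm further out, where they are about 93 mm apart.
- flask: Stoppered conical glass flask, 64 mm across, 106 mm high, standing; origin at the centre of its underside. Bystander.
- jar: Tall jar with a yellow lid, 61 mm across, 116 mm high, standing; origin at the centre of its underside. Bystander.
- timer: Clockwork bench timer, 47 x 66 x 66 mm, with a round front knob; origin at the centre of its underside. Bystander.

How it is judged:
On the way, in this order (a step that is already met when the one before it is completed fails the run):
1. the foot is home under the lips of the shoe, nose first, with the pole still down (x of stand in the frame of shoe between -0.005 and 0.005 m and x of button_hole in the frame of shoe below -0.004 m and y of stand in the frame of shoe between -0.007 and 0.007 m and height (world z) of stand below 0.006 m and angle between the x axis of stand and the x axis of shoe, either way round below 0.1 rad and angle between stand's own z axis and vertical below 0.1 rad and value of joint rod below 0.03 m), for 0.2 s.
2. the pole is pulled up and its lock button has clicked out (value of joint rod above 0.06 m and value of joint lock_button above 0.005 m and x of stand in the frame of shoe above -0.015 m), for 0.2 s.
At the end, for the whole second after the job is handed in: The stand is upright and at rest on the worktop, its foot under the lips and nose first within 5 mm of the back stop, square in the pocket; the pole is up (over 60 mm) with its lock button out (over 5 mm) (x of stand in the frame of shoe between -0.005 and 0.005 m and x of button_hole in the frame of shoe below -0.004 m and y of stand in the frame of shoe between -0.007 and 0.007 m and height (world z) of stand below 0.004 m and angle between the x axis of stand and the x axis of shoe, either way round below 0.1 rad and angle between stand's own z axis and vertical below 0.05 rad and value of joint rod above 0.06 m and value of joint lock_button above 0.005 m and linear speed of stand below 0.02 m/s); the robot touches nothing.
It fails at once if the stand is tipped (over 0.5 rad) (angle between stand's own z axis and vertical above 0.5 rad).
It fails at once if the flask is disturbed (moved over 20 mm) (distance of flask from where it was at the start of the episode above 0.02 m).
It fails at once if the jar is disturbed (moved over 20 mm) (distance of jar from where it was at the start of the episode above 0.02 m).
It fails at once if the timer is disturbed (moved over 20 mm) (distance of timer from where it was at the start of the episode above 0.02 m).
It also fails if it takes over 51 s, if anything falls off the work surface, if the arm or the gripper's body presses on something with over 40 N, if the wrist force passes 120 N, or if a joint passes its speed limit or range.

## Robot

A 7-joint arm with a two-finger parallel gripper is mounted at the origin on a cart in front of the work surface, level with it; the furniture and walls round the work are solid. World frame = base frame: x ahead of the robot, y to its left, z up, the work surface at z = 0. Lengths are in m, angles in rad, forces in N, time in s.
With the tool pointing down it reaches from about 0.425 to 0.875 m from the base axis. Payload 4.7 kg.
Tool frame: the origin (TCP) lies between the finger pads; the fingertips stand 14 mm ahead of it and the grasp point (between the pads) lies 5 mm behind it; z points along the fingers, y is the line along which they close (so a half turn about z gives the same grasp; the last joint's range is limited). The gripper opens to 87 mm and grips with 3 to 60 N. Pads are 19 mm wide; open, the fingers measure 117 mm over their backs; the gripper's body (75 mm by 190 mm) begins 51 mm behind the grasp point.
Start: joints at [-1.107, 0.321, -0.07, 1.45, 0.023, 1.371, -0.057], TCP at [0.283, 0.585, 0.237] pointing down, gripper open.
Joint ranges: [-2.86, 2.86], [-0.3, 2.09], [-1.38, 1.24], [0.06, 2.45], [-1.56, 4.7], [0.09, 2.05], [-2.69, 2.69]. Speed limits (rad/s): [2.57, 2.57, 3.14, 3.14, 3.14, 3.14, 3.14].

## Interface

Orientations are given as a rotation vector (axis times angle).
In Python, from bench import ctrl gives the robot as it stands.
- The arm moves only by the tool step_arm, never from a script. Its argument "commands" is a list of rows, each an object with "travel": the shift along the tool's x, y, z in m, a list of three; "turn": the turn, a rotation vector about the tool's x, y, z in degrees, a list of three. A call has 1 to 5 rows; each row is the pose to reach, as a shift and turn from the pose commanded when the call began, along the tool's axes at that moment; what a row does not reach only later rows make up. A row lasts 1/10 s, in which the tool goes at most 50 mm and 8.59 degrees, less where a joint would pass 70% of its speed; a pose out of reach is approached as far as the arm can. A call with a gripper value outside its range is refused whole. "gripper" is the opening, from 0 (shut) to 1 (fully open), set as the call begins (left out, the last holds). The fingers move at their own pace and stop on an object; "force" is the grip in N (left out, the last holds). Time passes only in rows, so rows that repeat a pose let the fingers close. It gives the time, the measured TCP pose, the force, the opening and the grip force at its end, in the units of the state.
- ctrl.get_state(): the state, without advancing time (a new reading comes with each control period).
- ctrl.get_image(name): name is "side" or "top"; returns the picture (384x512x3 uint8, red, green, blue); there is no depth.
- ctrl.camera_model(name): a dict with "fx", "fy", "cx", "cy" (pixels), "R" (3x3) and "t" (3): a world point X has camera coordinates R X + t. Camera axes: x right, y down, z forward; pixel columns grow to the right and rows downward; lengths in m; the calibration is good to about 2 mm. A picture is of the moment at which its call begins. camera_model takes no time and is no camera call.
- ctrl.close_job(): hands the job in; it is judged then, once.
The state is a dict: "time": time; "joint_positions": joint angles; "qd": joint speeds; "joint_torque": joint torques, N m; "position": TCP position; "tool_rot": TCP orientation; "ft_force": force on the tool from outside, world axes, zero at the start; "torque": the same for the moment, N m; "grip_width": opening from 0.0 (shut) to 1.0 (fully open); "grip_force": force on a finger pad.
Only numpy, scipy, OpenCV 4.12 (cv2) and the standard library are available. Lean on these libraries where they do the work, as an engineer would, in place of code of your own. Each camera call takes 0.05 s, during which the arm holds its last target. There are 200 camera calls.

## Working session

There is one attempt and no reset: what is moved stays moved. The work goes in short steps, Python scripts to look and compute and a tool call to move; the robot and the scene stay as the last step left them, time stands still between calls to the robot, and variables do not carry over. Pictures are saved under pics/ and viewed, at most 10 in all, crops included, and the job is handed in when it is done.

Besides the shell and the picture viewer there is one more tool, called as name([rows], argument=value, ...), one row to a line, values as JSON. step_arm: Moves the arm, as the interface text tells. Its arguments: {"type":"object","properties":{"commands":{"type":"array"},"gripper":{"type":"number"},"force":{"type":"number"}},"required":["commands"]}

```bash
mkdir -p pics; python3 - <<'E'
from bench import ctrl
import cv2
for n in("side","top"):
    cv2.imwrite(f"pics/{n}0.png",cv2.resize(ctrl.get_image(n)[:,:,::-1],(800,600),interpolation=cv2.INTER_CUBIC))
    print(n,ctrl.camera_model(n))
print(ctrl.get_state())
E
```

```text
side {'fx': 470.9380175554612, 'fy': 470.9380175554612, 'cx': 257.3814337268637, 'cy': 191.77221780432166, 'R': array([[ 0.88659456, -0.46234364, -0.01372774],
       [-0.20997174, -0.37584468, -0.9025811 ],
       [ 0.41214313,  0.80310593, -0.43030095]]), 't': array([-0.52332331,  0.19619177,  1.46737263])}
top {'fx': 498.14293742435285, 'fy': 498.14293742435285, 'cx': 260.0243256896197, 'cy': 189.08524835735707, 'R': array([[ 0.43551715, -0.90016821, -0.00469035],
       [-0.79126538, -0.38033327, -0.47879609],
       [ 0.42921313,  0.21223522, -0.87791361]]), 't': array([-0.2540169 ,  0.53391245,  1.77671778])}
{'time': 0.1, 'joint_positions': array([-1.1068884 ,  0.32172173, -0.07010299,  1.45155866,  0.0226233 ,
        1.37080423, -0.05688895]), 'qd': array([ 0.00087444, -0.00156693, -0.00100773, -0.00205269, -0.00228687,
       -0.00244896,  0.00113252]), 'joint_torque': array([ 1.88829739e-05, -4.92571557e+01, -4.05425057e-01, -3.13398135e+01,
       -6.41048932e-02,  3.94559931e-02,  7.42536349e-05]), 'position': array([0.28244809, 0.58489721, 0.2355858 ]), 'tool_rot': array([-7.00461118e-01, -3.06222953e+00,  2.64376213e-03]), 'ft_force': array([ 0.05906733, -0.74957859, -0.31940992]), 'torque': array([-0.03525409, -0.01492381,  0.02025844]), 'grip_force': 0.0, 'grip_width': 1.0042912223524783}
```

View pics/top0.png

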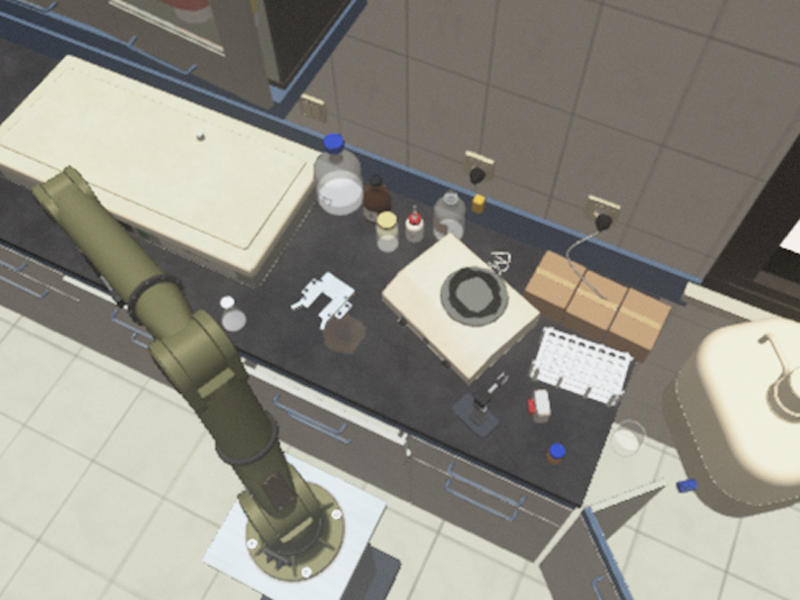

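View pics/side0.png

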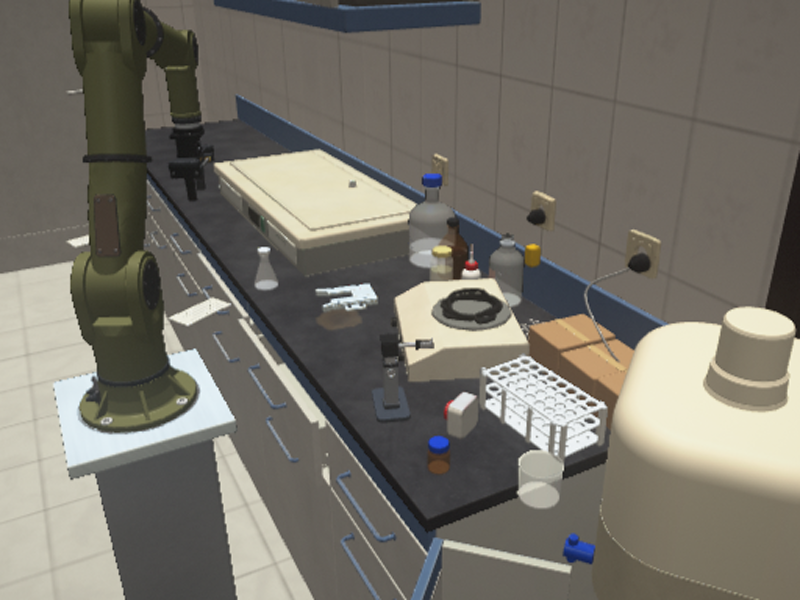

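The top view shows the stand at about (478,410) and the shoe at (325,298), in 800-pixel coordinates. The flask is at (233,315), the jar at (387,230), the timer at (540,405) and the hotplate between them. I'll enlarge both the stand and the shoe.

```bash
cat > h.py <<'E'
from bench import ctrl
import cv2, numpy as np
def crops(name, specs, s=8):
    # specs: (cam, u0, v0, w, h) in 512x384 pixels, s is zoom; tick labels every 10 px
    out=[];im={}
    for c,u,v,w,h in specs:
        if c not in im: im[c]=ctrl.get_image(c)[:,:,::-1]
        a=cv2.resize(im[c][v:v+h,u:u+w],(w*s,h*s),interpolation=cv2.INTER_CUBIC)
        a=cv2.convertScaleAbs(a,alpha=1.4,beta=10)
        for k in range(0,w,10):
            cv2.line(a,(k*s,0),(k*s,6),(0,255,255),1); cv2.putText(a,str(u+k),(k*s+1,16),0,.35,(0,255,255),1)
        for k in range(0,h,10):
            cv2.line(a,(0,k*s),(6,k*s),(0,255,255),1); cv2.putText(a,str(v+k),(8,k*s+4),0,.35,(0,255,255),1)
        out.append(a)
    rows=[np.hstack(out[i:i+2]) for i in range(0,len(out),2)]
    cv2.imwrite(f"pics/{name}.png",np.vstack(rows))
def proj(cam,X):
    m=ctrl.camera_model(cam);c=np.atleast_2d(X)@m['R'].T+m['t']
    return np.c_[m['fx']*c[:,0]/c[:,2]+m['cx'],m['fy']*c[:,1]/c[:,2]+m['cy']]
def onz(cam,uv,z):
    m=ctrl.camera_model(cam);uv=np.atleast_2d(uv).astype(float)
    d=np.c_[(uv[:,0]-m['cx'])/m['fx'],(uv[:,1]-m['cy'])/m['fy'],np.ones(len(uv))]@m['R']
    o=-m['R'].T@m['t'];return o+d*((z-o[2])/d[:,2])[:,None]
E
python3 -c "
from h import *
crops('c1',[('top',282,230,50,50),('top',182,168,50,50),('side',230,205,50,70),('side',195,175,50,70)],6) if 0 else crops('c1',[('top',282,230,66,50),('top',180,166,66,50),('side',230,210,66,50),('side',190,166,66,50)],6)"
```

```text
(no output)
```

View pics/c1.png

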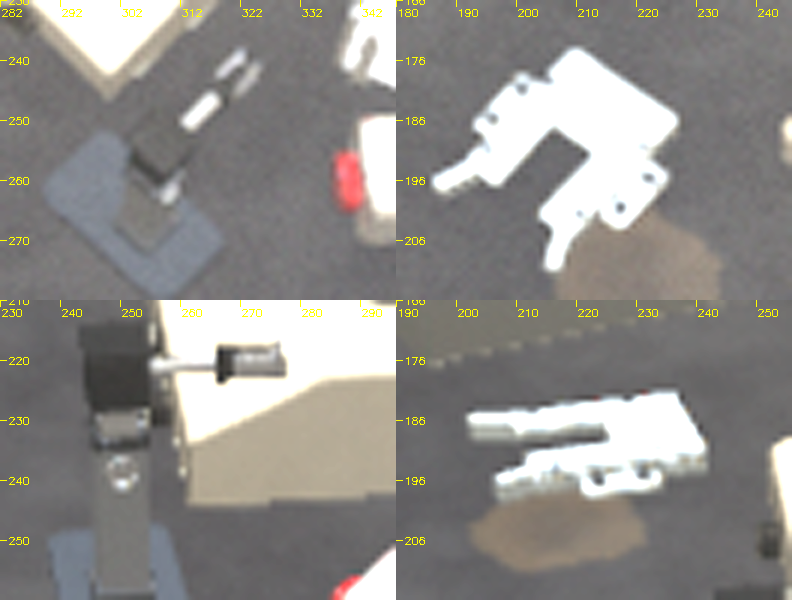

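```bash
cat > m1.py <<'E'
from h import *
from scipy.optimize import least_squares as ls
# foot edge points (top, z=.008): nose, left(+y), right(-y), heel ; plus eyelet in side
N=onz('top',[(289.5,261.7),(298.7,252.2)],.008);Lf=onz('top',[(291.2,265.3),(305.3,278.3)],.008)
Rt=onz('top',[(313.7,262.5),(318.2,267.5)],.008);H=onz('top',[(318.3,270.8),(311.2,278.7)],.008)
def loc(p,P):
    c,s=np.cos(p[2]),np.sin(p[2]);d=P[:,:2]-p[:2];return np.c_[d@[c,s],d@[-s,c]]
f=lambda p:np.r_[loc(p,N)[:,0]-.065,loc(p,H)[:,0]+.045,loc(p,Lf)[:,1]-.032,loc(p,Rt)[:,1]+.032]
m=H.mean(0);n=N.mean(0);a=np.arctan2(*(n-m)[1::-1])
r=ls(f,[*(m+.4*(n-m))[:2],a]);print('stand',r.x,r.fun*1e3)
p=r.x;c,s=np.cos(p[2]),np.sin(p[2]);R=np.array([[c,-s],[s,c]])
W=lambda p,L:np.c_[np.array(L)[:,:2]@np.array([[np.cos(p[2]),-np.sin(p[2])],[np.sin(p[2]),np.cos(p[2])]]).T+p[:2],np.array(L)[:,2]]
print('eyelet side pred',proj('side',W(p,[(-.0125,0,.087)])),'seen 250.3,238.8')
print('cap corners top',proj('top',W(p,[(a,b,.1455)for a in(-.0165,.0165)for b in(-.017,.017)])))
S=onz('top',[(206.2,187.2),(212.7,191),(196.8,196.8),(204.2,201.3)],.017)
q=np.array([(.025,.019),(.025,-.019),(-.035,.019),(-.035,-.019)])
g=lambda p:(loc(p,S)-q).ravel()
d=S[:2].mean(0)-S[2:].mean(0)
r2=ls(g,[*S.mean(0)[:2],np.arctan2(d[1],d[0])]);print('shoe',r2.x,r2.fun*1e3)
print('ears/back local',loc(r2.x,onz('top',[(209.8,174),(227,186.3),(187.3,196.5),(206.2,211)],.017))*1e3)
print('side pred slot',proj('side',W(r2.x,[(*k,.017)for k in q])))
for nm,uv,z in(('flask',(149,205),0),('jar',(247,156),0),('timer',(346,266),0),('hotp corner',(300,243),0),('hotp left',(246,190),.05)):print(nm,onz('top',uv,z))
st=ctrl.get_state();
from scipy.spatial.transform import Rotation as Ro
print(Ro.from_rotvec(st['tool_rot']).as_matrix().round(3))
E
python3 m1.py
```

```text
stand [ 0.42363825 -0.27234651  1.26018405] [-3.10474559 -2.95408106  3.43695787  2.62186877  0.47318803  2.24355674
 -3.08195418  0.36520941]
eyelet side pred [[250.22524396 238.48321996]] seen 250.3,238.8
cap corners top [[315.82095538 254.18579831]
 [309.55932889 260.74344414]
 [308.80724971 248.22030193]
 [302.5382206  254.69792573]]
shoe [ 0.5358067   0.22375641 -0.17188716] [-2.13238945 -3.05369356 -0.55163172  2.09942218  0.62562746  0.22790285
  2.05839371  0.72636853]
ears/back local [[ 80.89902247  43.07152294]
 [ 76.04260743 -51.25856949]
 [-55.83608111  51.6666567 ]
 [-62.47521384 -52.25466477]]
side pred slot [[223.89903452 185.01269724]
 [226.24476077 188.8206282 ]
 [209.19691809 187.11177776]
 [211.30085739 190.99063236]]
flask [[0.39452961 0.41218357 0.        ]]
jar [[ 7.79245998e-01  1.57113238e-01 -2.22044605e-16]]
timer [[ 0.49838656 -0.40620147  0.        ]]
hotp corner [[ 0.50884164 -0.20989401  0.        ]]
hotp left [[0.60477794 0.07295095 0.05      ]]
[[-0.901  0.435 -0.   ]
 [ 0.435  0.901 -0.001]
 [-0.    -0.001 -1.   ]]
```

The pictures show the stand at about (0.424, -0.272) with a yaw of 72°, and the shoe at about (0.536, 0.224) with a yaw of -10°. The eyelet's predicted pixel matches the seen one. I'm setting out above the stand by way of (0.52, 0.20).

step_arm([
  {"travel":[-0.038,-0.0244,0],"turn":[0,0,0]},
  {"travel":[-0.076,-0.0488,0],"turn":[0,0,0]},
  {"travel":[-0.114,-0.0732,0],"turn":[0,0,0]},
  {"travel":[-0.152,-0.0976,0],"turn":[0,0,0]},
  {"travel":[-0.19,-0.122,0],"turn":[0,0,0]},
], gripper=1)

```text
time: 0.7
position: [0.4014, 0.3911, 0.2365]
tool_rot: [0.7, 3.062, 0.0]
ft_force: [-0.2, 0.7, 0.9]
grip_width: 0.995
grip_force: 0.0
```

step_arm([
  {"travel":[-0.038,-0.0244,0],"turn":[0,0,0]},
  {"travel":[-0.076,-0.0488,0],"turn":[0,0,0]},
  {"travel":[-0.114,-0.0732,0],"turn":[0,0,0]},
  {"travel":[-0.152,-0.0976,0],"turn":[0,0,0]},
  {"travel":[-0.19,-0.122,0],"turn":[0,0,0]},
])

```text
time: 1.2
position: [0.5193, 0.1987, 0.2366]
tool_rot: [0.7, 3.062, 0.0]
ft_force: [1.6, 0.1, 0.3]
grip_width: 0.999
grip_force: 0.0
```

step_arm([
  {"travel":[-0.012,-0.0466,0],"turn":[0,0,0]},
  {"travel":[-0.024,-0.0932,0],"turn":[0,0,0]},
  {"travel":[-0.036,-0.14,0],"turn":[0,0,0]},
  {"travel":[-0.048,-0.186,0],"turn":[0,0,0]},
  {"travel":[-0.06,-0.233,0],"turn":[0,0,0]},
])

```text
time: 1.7
position: [0.4708, -0.0372, 0.2366]
tool_rot: [0.7, 3.062, 0.001]
ft_force: [0.8, -0.0, -0.1]
grip_width: 1.001
grip_force: 0.0
```

step_arm([
  {"travel":[-0.012,-0.0466,0],"turn":[0,0,-1.6]},
  {"travel":[-0.024,-0.0932,0],"turn":[0,0,-3.2]},
  {"travel":[-0.036,-0.14,0],"turn":[0,0,-4.8]},
  {"travel":[-0.048,-0.186,0],"turn":[0,0,-6.4]},
  {"travel":[-0.059,-0.233,0],"turn":[0,0,-8]},
])

```text
time: 2.2
position: [0.4226, -0.2726, 0.2368]
tool_rot: [0.483, 3.103, 0.001]
ft_force: [0.9, 0.6, -0.9]
grip_width: 1.0
grip_force: 0.0
```

```bash
python3 -c "
from h import *
crops('c2',[('top',275,215,66,66),('side',220,190,66,66)],6)
st=ctrl.get_state();print(st['position'],st['tool_rot'],st['joint_positions'])"
```

```text
[ 0.42000816 -0.27839689  0.23711458] [ 0.5023866   3.10058482 -0.00557656] [-0.19322766 -0.01534522  0.72459843  1.82906921  0.01369677  1.32222238
  1.77749282]
```

View pics/c2.png

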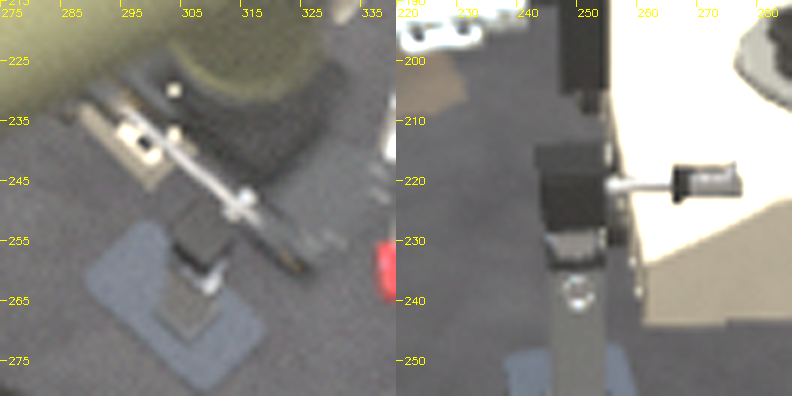

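The foot, tube and head are where predicted (eyelet at side pixel 250,238; head just below the open fingers, one finger on each side across x). I'm descending now.

step_arm([
  {"travel":[0,0,0.025],"turn":[0,0,0]},
  {"travel":[0,0,0.05],"turn":[0,0,0]},
  {"travel":[0,0,0.075],"turn":[0,0,0]},
  {"travel":[0,0,0.095],"turn":[0,0,0]},
  {"travel":[0,0,0.113],"turn":[0,0,0]},
])

```text
time: 2.8
position: [0.4231, -0.2702, 0.1223]
tool_rot: [-0.485, -3.103, -0.001]
ft_force: [0.6, 0.1, -0.8]
grip_width: 1.001
grip_force: 0.0
```

step_arm([
  {"travel":[0,0,0]},
  {"travel":[0,0,0]},
  {"travel":[0,0,0]},
  {"travel":[0,0,0]},
  {"travel":[0,0,0]},
], gripper=0.4, force=30)

```text
$.commands[0]: bad value
```

step_arm([
  {"travel":[0,0,0],"turn":[0,0,0]},
  {"travel":[0,0,0],"turn":[0,0,0]},
  {"travel":[0,0,0],"turn":[0,0,0]},
  {"travel":[0,0,0],"turn":[0,0,0]},
  {"travel":[0,0,0],"turn":[0,0,0]},
], gripper=0, force=30)

```text
time: 3.3
position: [0.4238, -0.2712, 0.1243]
tool_rot: [0.485, 3.102, 0.0]
ft_force: [0.4, -0.1, -0.5]
grip_width: 0.634
grip_force: 0.0
```

step_arm([
  {"travel":[0,0,0],"turn":[0,0,0]},
  {"travel":[0,0,0],"turn":[0,0,0]},
  {"travel":[0,0,0],"turn":[0,0,0]},
  {"travel":[0,0,0],"turn":[0,0,0]},
  {"travel":[0,0,0],"turn":[0,0,0]},
])

```text
time: 3.8
position: [0.4236, -0.2705, 0.1237]
tool_rot: [0.484, 3.104, 0.001]
ft_force: [0.4, 2.3, 2.1]
grip_width: 0.369
grip_force: 29.9
```

step_arm([
  {"travel":[0,0,0],"turn":[0,0,0]},
  {"travel":[0,0,0],"turn":[0,0,0]},
  {"travel":[0,0,0],"turn":[0,0,0]},
], force=40)

```text
time: 4.1
position: [0.4236, -0.2707, 0.1237]
tool_rot: [0.485, 3.104, 0.001]
ft_force: [0.2, 3.3, 3.1]
grip_width: 0.367
grip_force: 39.9
```

```bash
python3 -c "
from h import *
crops('c3',[('top',275,215,66,66),('side',220,190,66,66)],6)
st=ctrl.get_state();print(st)"
```

```text
{'time': 4.2, 'joint_positions': array([-0.17157042,  0.10751703,  0.73133817,  1.97200578, -0.08151852,
        1.09060325,  1.85541818]), 'qd': array([-7.15845105e-04, -9.41929714e-04,  4.08737962e-04, -3.08512752e-05,
        2.21395127e-04,  2.18150794e-03, -6.22783881e-04]), 'joint_torque': array([  1.53955501, -24.21886325,   3.6151877 , -27.2377646 ,
         0.95780812,  -0.4871941 ,  -0.02726515]), 'position': array([ 0.42357036, -0.27076658,  0.12371825]), 'tool_rot': array([4.84905295e-01, 3.10355200e+00, 6.83059433e-04]), 'ft_force': array([0.33770916, 4.3544466 , 3.60936328]), 'torque': array([ 0.73726975, -0.0969781 ,  0.02647963]), 'grip_force': 39.892736077308655, 'grip_width': 0.3696473037924511}
```

View pics/c3.png

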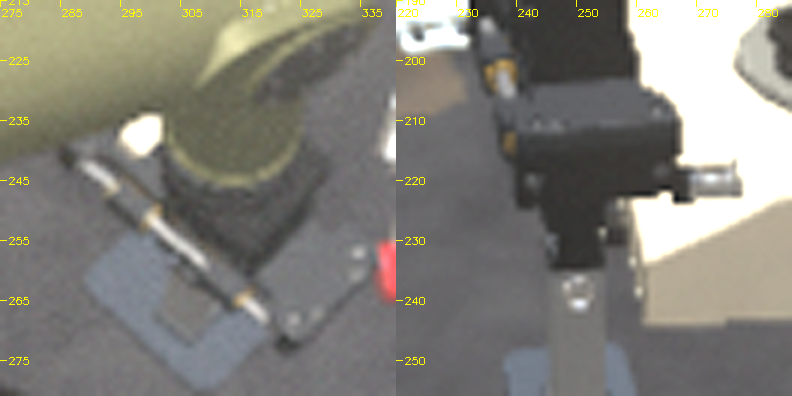

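The fingers hold the head from both sides and the foot hasn't moved. I'm lifting 30 mm and preparing the conversion helper.

step_arm([
  {"travel":[0,0,-0.006],"turn":[0,0,0]},
  {"travel":[0,0,-0.012],"turn":[0,0,0]},
  {"travel":[0,0,-0.018],"turn":[0,0,0]},
  {"travel":[0,0,-0.024],"turn":[0,0,0]},
  {"travel":[0,0,-0.03],"turn":[0,0,0]},
])

```text
time: 4.7
position: [0.4231, -0.2711, 0.1539]
tool_rot: [-0.486, -3.104, 0.0]
ft_force: [-0.4, -0.5, -5.4]
grip_width: 0.369
grip_force: 39.9
```

step_arm([
  {"travel":[0.012,0.053,0],"turn":[0,0,0]},
  {"travel":[0.023,0.095,0],"turn":[0,0,4]},
  {"travel":[0.034,0.14,0],"turn":[0,0,10]},
  {"travel":[0.045,0.185,0],"turn":[0,0,16]},
  {"travel":[0.052,0.23,0],"turn":[0,0,22]},
])

```text
time: 5.2
position: [0.4435, -0.0343, 0.1541]
tool_rot: [1.075, 2.951, 0.001]
ft_force: [0.4, 0.3, -5.3]
grip_width: 0.369
grip_force: 40.0
```

```bash
cat >> h.py <<'E'
from scipy.spatial.transform import Rotation as Ro
def go(x,y,z,yaw):
    "tool-frame shift (m) and turn (deg) that bring the TCP to x,y,z with tool y heading yaw (rad), pointing down"
    st=ctrl.get_state();R=Ro.from_rotvec(st['tool_rot'])
    c,s=np.cos(yaw),np.sin(yaw);T=Ro.from_matrix(np.array([[-s,c,0],[c,s,0],[0,0,-1.]]))
    print('t',round(st['time'],2),'at',st['position'].round(4),'ft',st['ft_force'].round(1),'travel',R.inv().apply(np.array([x,y,z])-st['position']).round(4),'turn',np.degrees((R.inv()*T).as_rotvec()).round(2))
E
python3 -c "
from h import *
go(.403,.247,.153,-.172);print(ctrl.get_state()['joint_positions'])"
```

```text
t 5.2 at [ 0.4435 -0.0343  0.1541] ft [ 0.4  0.3 -5.3] travel [0.212  0.1893 0.0012] turn [ 5.000e-02 -2.000e-02  5.982e+01]
[-0.43769618 -0.07759763  0.44085076  2.05599103  0.03546068  1.1554029
  0.85981   ]
```

step_arm([
  {"travel":[0.026,0.023,0],"turn":[0,0,7]},
  {"travel":[0.052,0.046,0],"turn":[0,0,14]},
  {"travel":[0.077,0.069,0],"turn":[0,0,21]},
  {"travel":[0.102,0.092,0],"turn":[0,0,28]},
  {"travel":[0.127,0.114,0],"turn":[0,0,35]},
])

```text
time: 5.7
position: [0.4191, 0.1341, 0.154]
tool_rot: [1.914, 2.491, 0.001]
ft_force: [0.1, -0.1, -6.0]
grip_width: 0.371
grip_force: 40.0
```

```bash
python3 -c "
from h import *
go(.403,.247,.153,-.172)"
```

```text
t 5.7 at [0.4191 0.1341 0.154 ] ft [ 0.1 -0.1 -6. ] travel [0.1133 0.0135 0.001 ] turn [ 4.000e-02 -1.000e-02  2.479e+01]
```

step_arm([
  {"travel":[0.028,0.003,0],"turn":[0,0,6]},
  {"travel":[0.056,0.006,0],"turn":[0,0,12]},
  {"travel":[0.085,0.01,0],"turn":[0,0,19]},
  {"travel":[0.113,0.0135,0.001],"turn":[0,0,24.8]},
  {"travel":[0.113,0.0135,0.001],"turn":[0,0,24.8]},
])

```text
time: 6.2
position: [0.4014, 0.2502, 0.1529]
tool_rot: [-2.393, -2.032, -0.003]
ft_force: [-0.1, 2.7, -6.1]
grip_width: 0.371
grip_force: 40.0
```

```bash
python3 -c "
from h import *
go(.403,.247,.126,-.172)
crops('c4',[('top',158,168,76,58),('side',180,150,76,58)],5) if 0 else crops('c4',[('top',160,162,66,62),('side',185,145,66,62)],6)"
```

```text
t 6.2 at [0.4014 0.2502 0.1529] ft [-0.1  2.7 -6.1] travel [-0.003   0.0021  0.0269] turn [-0.02 -0.17  0.52]
```

View pics/c4.png

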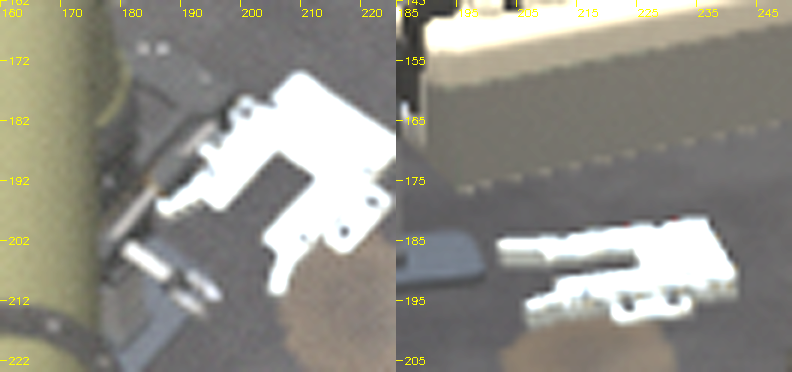

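The top view shows the shoe's slot mouth at (196,197)–(204,202) and the guide tips at (187,196) and (206,210). The side view shows the raised foot's nose approaching from the left. I'm lowering the foot to just above the worktop.

step_arm([
  {"travel":[-0.003,0.002,0.008],"turn":[0,0,0.5]},
  {"travel":[-0.003,0.002,0.016],"turn":[0,0,0.5]},
  {"travel":[-0.003,0.002,0.023],"turn":[0,0,0.5]},
  {"travel":[-0.003,0.002,0.028],"turn":[0,0,0.5]},
  {"travel":[-0.003,0.002,0.028],"turn":[0,0,0.5]},
])

```text
time: 6.8
position: [0.4041, 0.2425, 0.1251]
tool_rot: [-2.407, -2.017, -0.001]
ft_force: [-2.4, -0.1, 1.2]
grip_width: 0.367
grip_force: 40.0
```

```bash
python3 -c "
from h import *
go(.403,.247,.125,-.172)
crops('c5',[('side',150,160,99,50)],8)"
```

```text
t 6.8 at [0.4041 0.2425 0.1251] ft [-2.4 -0.1  1.2] travel [ 0.0043 -0.0018  0.0001] turn [-0.01 -0.05 -0.22]
```

View pics/c5.png

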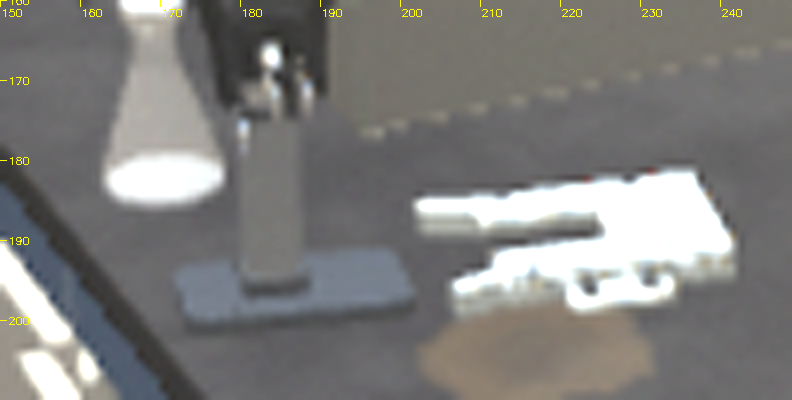

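The side view shows the foot flat on the worktop, its nose edge at (198,191)–(201,197), lined up in front of the shoe, whose slot runs (212,190)–(226,188). Next I'll compare the two in one frame.

```bash
python3 - <<'E'
from h import *
p=[.4041,.2425];y=-.172;c,s=np.cos(y),np.sin(y)
L=lambda P:(np.c_[(P[:,:2]-p)@[c,s],(P[:,:2]-p)@[-s,c]]*1e3).round(1)
q=lambda n,uv,z,cam='side':print(n,L(onz(cam,uv,z)).tolist())
q('foot far edge',[(176.5,192.2),(197,191.2)],.008)
q('foot near edge',[(177.5,199.5),(199,198)],.008)
q('foot nose',[(199,192.5),(201,196.5)],.008)
q('slot end side',[(225,186.9),(226.5,190)],.017)
q('far lip inner',[(212.5,188.2),(220,187.5)],.017)
q('near lip inner',[(212.5,191.5),(225,190.2)],.017)
q('back corners side',[(236.6,181.5),(241.9,190)],.017)
q('TOP slot end',[(206.2,187.2),(212.7,191)],.017,'top')
q('TOP slot mouth',[(196.8,196.8),(204.2,201.3)],.017,'top')
q('TOP back',[(209.8,174),(227,186.3)],.017,'top')
q('TOP guide tips',[(187.3,196.5),(206.2,211)],.017,'top')
E
```

```text
foot far edge [[-30.2, 38.4], [47.9, 20.7]]
foot near edge [[-36.7, -27.5], [43.4, -41.9]]
foot nose [[53.0, 6.3], [53.2, -31.5]]
slot end side [[157.7, 4.2], [156.2, -25.8]]
far lip inner [[108.1, 8.7], [137.6, 5.3]]
near lip inner [[101.4, -21.0], [150.2, -25.6]]
back corners side [[215.1, 39.2], [213.1, -45.8]]
TOP slot end [[155.8, 20.0], [157.4, -12.8]]
TOP slot mouth [[98.6, 23.3], [100.0, -14.2]]
TOP back [[213.9, 47.2], [209.0, -47.2]]
TOP guide tips [[77.1, 55.7], [70.5, -48.2]]
```

```bash
cat > m2.py <<'E'
from h import *
from scipy.optimize import minimize
im=ctrl.get_image('side').astype(int);r,g,b=im[...,0],im[...,1],im[...,2]
m=np.zeros(r.shape,np.uint8);m[186:203,168:204]=((b-r>12)&(b>60))[186:203,168:204]
n,l,s,_=cv2.connectedComponentsWithStats(m);k=1+np.argmax(s[1:,4]);v,u=np.where(l==k)
print(s[k]);P=onz('side',np.c_[u,v],.006)[:,:2]*1e3
hull=cv2.convexHull(P.astype(np.float32));print('foot rect mm',cv2.minAreaRect(hull))
def frame(p,Q):
    c,s=np.cos(p[2]),np.sin(p[2]);d=Q-p[:2];return np.c_[d@[c,s],d@[-s,c]]
# foot fit in the picture: hull of the projected plate (both faces) against the mask
def footmask(p,S=6):
    a=np.linspace(0,np.pi/2,6);L=[]
    for i,(cx,cy) in enumerate([(.053,.02),(-.033,.02),(-.033,-.02),(.053,-.02)]):
        L+=[(cx+.012*np.cos(t+i*np.pi/2),cy+.012*np.sin(t+i*np.pi/2)) for t in a]
    L=np.array(L);c,s=np.cos(p[2]),np.sin(p[2]);W=L@np.array([[c,s],[-s,c]])+p[:2]
    uv=np.vstack([proj('side',np.c_[W,np.full(len(W),z)]) for z in(0,.008)])
    h=cv2.convexHull(((uv-[160,180]+.5)*S).astype(np.float32)).astype(int)
    z=np.zeros((30*S,50*S),np.uint8);cv2.fillPoly(z,[h],1);return z
mh=np.zeros_like(m);mh[l==k]=1
M=cv2.resize(mh[180:210,160:210],None,fx=6,fy=6,interpolation=cv2.INTER_LINEAR)
hc=cv2.convexHull(cv2.findNonZero(M));cv2.fillPoly(M,[hc],1)
f=lambda p:1-(footmask(p)&M).sum()/(footmask(p)|M).sum()
best=min((minimize(f,[.404,.2425,y],method='Nelder-Mead',options=dict(initial_simplex=[[.404,.2425,y],[.41,.2425,y],[.404,.25,y],[.404,.2425,y+.08]])) for y in(-.17,-.27,-.35)),key=lambda r:r.fun)
print('stand',best.x,best.fun)
# shoe: mirror symmetry in the first top picture
t=cv2.imread('pics/top0.png').astype(int).min(2);xs,ys=np.meshgrid(np.linspace(.44,.65,211),np.linspace(.12,.33,211))
uv=proj('top',np.c_[xs.ravel(),ys.ravel(),np.full(xs.size,.015)]);U=((uv+.5)/.64-.5).astype(np.float32)
B=cv2.remap(t.astype(np.float32),U[:,0],U[:,1],cv2.INTER_LINEAR).reshape(xs.shape)
B=np.clip(B,110,200)
X=np.c_[xs.ravel(),ys.ravel()]
def sym(p):  # p: lateral offset about ref, yaw
    c,s=np.cos(p[1]),np.sin(p[1]);o=np.array([.536,.224])+p[0]*np.array([-s,c]);L=frame([*o,p[1]],X)
    Y=o+np.c_[L[:,0]*c+L[:,1]*s,L[:,0]*s-L[:,1]*c]
    C=cv2.remap(B.astype(np.float32),((Y[:,0]-.44)*1000).astype(np.float32),((Y[:,1]-.12)*1000).astype(np.float32),cv2.INTER_LINEAR,borderValue=110).reshape(B.shape)
    return np.abs(C-B).mean()
q=min((minimize(sym,[d,y],method='Nelder-Mead',options=dict(initial_simplex=[[d,y],[d+.004,y],[d,y+.04]])) for d in(-.004,.003) for y in(-.16,-.22)),key=lambda r:r.fun)
print('shoe lateral,yaw',q.x,q.fun,'line point',np.array([.536,.224])+q.x[0]*np.array([-np.sin(q.x[1]),np.cos(q.x[1])]))
E
python3 m2.py
```

```text
[172 191  29   9 133]
foot rect mm ((406.62646484375, 247.18624877929688), (57.30514907836914, 107.46855163574219), 73.6707992553711)
stand [ 0.39965868  0.26023943 -0.28315881] 0.21679088119245948Traceback (most recent call last):
  File "m2.py", line 28, in <module>
    B=cv2.remap(t.astype(np.float32),U[:,0],U[:,1],cv2.INTER_LINEAR).reshape(xs.shape)
      ~~~~~~~~~^^^^^^^^^^^^^^^^^^^^^^^^^^^^^^^^^^^^^^^^^^^^^^^^^^^^^
cv2.error: OpenCV(4.12.0) /io/opencv/modules/imgproc/src/imgwarp.cpp:1713: error: (-215:Assertion failed) dst.cols < SHRT_MAX && dst.rows < SHRT_MAX && src.cols < SHRT_MAX && src.rows < SHRT_MAX in function 'remap'
```

```bash
python3 - <<'E'
s=open('m2.py').read()
s=s.replace("U[:,0],U[:,1],cv2.INTER_LINEAR).reshape(xs.shape)","U[:,0].reshape(xs.shape),U[:,1].reshape(xs.shape),cv2.INTER_LINEAR)")
s=s.replace("((Y[:,0]-.44)*1000).astype(np.float32),((Y[:,1]-.12)*1000).astype(np.float32)","((Y[:,0]-.44)*1000).astype(np.float32).reshape(B.shape),((Y[:,1]-.12)*1000).astype(np.float32).reshape(B.shape)").replace("borderValue=110).reshape(B.shape)","borderValue=110)")
s=s.replace("[186:203,168:204]=((b-r>12)&(b>60))","[186:203,168:204]=((b-r>7)&(b>25))")
s+="\nfrom collections import Counter\nprint(im[190:203:1,186].tolist())"
open('m2.py','w').write(s)
E
python3 m2.py
```

```text
[172 191  30  10 165]
foot rect mm ((406.8610534667969, 245.37779235839844), (65.42774963378906, 109.19574737548828), 75.42160034179688)
stand [ 0.39848447  0.25161349 -0.2182774 ] 0.11659778116162711
shoe lateral,yaw [ 0.00264767 -0.20555149] 2.859069585800171 line point [0.53654041 0.22659193]
[[80, 78, 77], [79, 78, 77], [79, 79, 77], [79, 80, 79], [74, 73, 74], [54, 55, 56], [51, 53, 56], [71, 76, 85], [77, 84, 94], [58, 61, 65], [47, 48, 49], [60, 60, 62], [60, 60, 62]]
```

The foot's yaw is about -0.23 and the shoe's about -0.206, with the shoe's axis about 6 mm further to +y. I'm shifting sideways first, then sliding into the flare.

step_arm([
  {"travel":[0.003,0,-0.0005],"turn":[0,0,0]},
  {"travel":[0.006,0,-0.0005],"turn":[0,0,0]},
  {"travel":[0.0055,0.01,-0.0005],"turn":[0,0,0]},
  {"travel":[0.0055,0.02,-0.0005],"turn":[0,0,0]},
  {"travel":[0.0055,0.02,-0.0005],"turn":[0,0,0]},
])

```text
time: 7.45
position: [0.4268, 0.2434, 0.1247]
tool_rot: [2.408, 2.015, 0.002]
ft_force: [0.5, -0.7, -5.6]
grip_width: 0.37
grip_force: 40.0
```

```bash
python3 -c "
from h import *
go(.5365,.2266,.1245,-.2055)
st=ctrl.get_state();print(st['torque'])
crops('c6',[('side',165,165,99,50)],8)"
```

```text
t 7.45 at [0.4268 0.2434 0.1247] ft [ 0.5 -0.7 -5.6] travel [0.0028 0.1109 0.0004] turn [ 0.13 -0.01  1.62]
[-0.1361014   0.18934104  0.00027419]
```

View pics/c6.png

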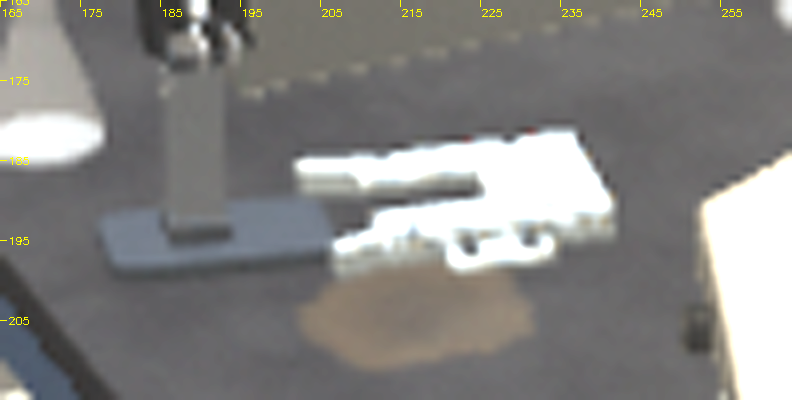

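The nose is now level with the guide tips, at crop (335,228). Allowing for the height difference, the shoe's axis is at about (335,234), so the foot is centred to within 2–3 mm. I'm sliding in.

step_arm([
  {"travel":[0,0.008,0],"turn":[0,0,0]},
  {"travel":[0.0005,0.016,0],"turn":[0,0,0]},
  {"travel":[0.001,0.024,0],"turn":[0,0,0]},
  {"travel":[0.001,0.032,0],"turn":[0,0,0]},
  {"travel":[0.001,0.035,0],"turn":[0,0,0]},
])

```text
time: 8.0
position: [0.4606, 0.2382, 0.1248]
tool_rot: [2.408, 2.016, 0.0]
ft_force: [0.2, -0.4, -4.7]
grip_width: 0.367
grip_force: 40.0
```

step_arm([
  {"travel":[0.0005,0.008,0],"turn":[0,0,0]},
  {"travel":[0.0005,0.016,0],"turn":[0,0,0]},
  {"travel":[0.001,0.024,0],"turn":[0,0,0]},
  {"travel":[0.001,0.03,0],"turn":[0,0,0]},
  {"travel":[0.001,0.03,0],"turn":[0,0,0]},
])

```text
time: 8.5
position: [0.4896, 0.2342, 0.1246]
tool_rot: [2.409, 2.017, -0.001]
ft_force: [0.5, -0.2, -7.6]
grip_width: 0.368
grip_force: 40.0
```

```bash
python3 -c "
from h import *
go(.5365,.2266,.1245,-.2055)
print(ctrl.get_state()['torque'])
crops('c7',[('side',175,160,99,50)],8)"
```

```text
t 8.5 at [0.4896 0.2342 0.1246] ft [ 0.5 -0.2 -7.6] travel [0.0008 0.0475 0.0001] turn [-0.03  0.04  1.66]
[-0.17000948 -0.0054902  -0.01989459]
```

View pics/c7.png

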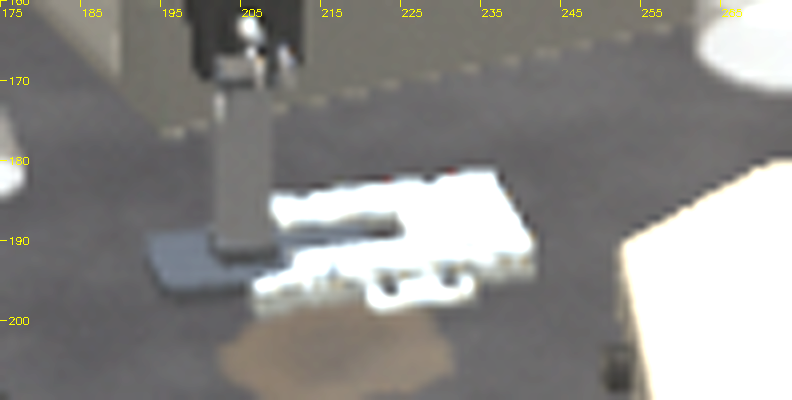

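The foot is under the lips (visible in the slot from crop (280,250) to (400,235)) with no side force. I'm continuing towards the back stop.

step_arm([
  {"travel":[0,0.01,0],"turn":[0,0,0]},
  {"travel":[0,0.02,0],"turn":[0,0,0]},
  {"travel":[0,0.03,0],"turn":[0,0,0.5]},
  {"travel":[0,0.037,0],"turn":[0,0,0.5]},
  {"travel":[0,0.037,0],"turn":[0,0,0.5]},
])

```text
time: 9.05
position: [0.4961, 0.234, 0.1205]
tool_rot: [-2.377, -1.999, 0.077]
ft_force: [-69.4, 0.5, 25.2]
grip_width: 0.367
grip_force: 40.0
```

step_arm([
  {"travel":[0,0.003,0],"turn":[0,0,0]},
  {"travel":[0,0.005,0],"turn":[0,0,0]},
  {"travel":[0,0.005,0],"turn":[0,0,0]},
])

```text
time: 9.35
position: [0.4971, 0.2339, 0.1204]
tool_rot: [-2.371, -1.998, 0.085]
ft_force: [-78.6, 0.2, 31.7]
grip_width: 0.382
grip_force: 39.9
```

The foot met a hard stop about 40 mm short. I'm backing off at once and will look before retrying.

step_arm([
  {"travel":[0,-0.02,0],"turn":[0,0,0]},
  {"travel":[0,-0.035,0],"turn":[0,0,0]},
  {"travel":[0,-0.045,0],"turn":[0,0,0]},
  {"travel":[0,-0.045,0],"turn":[0,0,0]},
])

```text
time: 9.75
position: [0.4854, 0.2354, 0.1248]
tool_rot: [-2.416, -2.008, 0.001]
ft_force: [-1.0, 0.9, -12.3]
grip_width: 0.367
grip_force: 40.0
```

```bash
python3 -c "
from h import *
go(.5365,.2266,.1245,-.2055)
print(ctrl.get_state()['torque'],ctrl.get_state()['grip_width'])
im=ctrl.get_image('side')[120:215,170:270,::-1];t=ctrl.get_image('top')[140:235,150:250,::-1]
a=np.hstack([cv2.convertScaleAbs(cv2.resize(i,(400,600 if 0 else 380),interpolation=cv2.INTER_CUBIC),alpha=.75 if k else .85) for k,i in enumerate((im,t))])
cv2.imwrite('pics/c8.png',a)"
```

```text
t 9.75 at [0.4854 0.2354 0.1248] ft [ -1.    0.9 -12.3] travel [0.0007 0.0518 0.0002] turn [-0.04  0.02  1.24]
[0.10268242 0.52579889 0.02477574] 0.3667500809159267
```

View pics/c8.png

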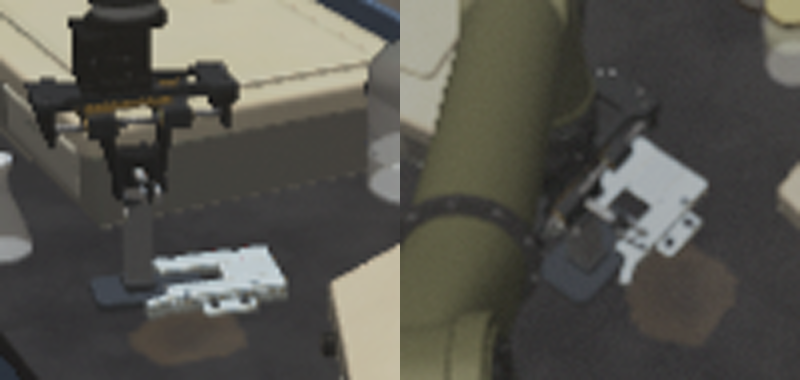

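The stand stopped with the socket (crop (140,280) on the left) just reaching the mouth of the slot, so it is slightly off-centre and probably tilted in the grip, held by its cap (32 mm rather than 28 mm). I'll set it down, release, lower 10 mm and regrip on the head faces.

step_arm([
  {"travel":[0,0,0.001],"turn":[0,0,0]},
  {"travel":[0,0,0.002],"turn":[0,0,0]},
  {"travel":[0,0,0.002],"turn":[0,0,0]},
])

```text
time: 10.15
position: [0.4881, 0.2354, 0.124]
tool_rot: [2.417, 2.005, 0.005]
ft_force: [1.2, 0.7, -7.4]
grip_width: 0.371
grip_force: 40.0
```

step_arm([
  {"travel":[0,0,0],"turn":[0,0,0]},
  {"travel":[0,0,0],"turn":[0,0,0]},
  {"travel":[0,0,0],"turn":[0,0,0]},
  {"travel":[0,0,0],"turn":[0,0,0]},
  {"travel":[0,0,0],"turn":[0,0,0]},
], gripper=0.7)

```text
time: 10.65
position: [0.4869, 0.2357, 0.1238]
tool_rot: [2.416, 2.007, 0.003]
ft_force: [0.3, -0.2, 0.2]
grip_width: 0.677
grip_force: 0.0
```

```bash
python3 - <<'E'
from h import *
go(.5365,.2266,.115,-.2055)
a=cv2.resize(ctrl.get_image('side')[150:210,180:250,::-1],(700,600),interpolation=cv2.INTER_CUBIC)
cv2.imwrite('pics/c9.png',cv2.convertScaleAbs(a,alpha=.9))
E
```

```text
t 10.65 at [0.4869 0.2357 0.1238] ft [ 0.3 -0.2  0.2] travel [0.0002 0.0504 0.0089] turn [ 0.08 -0.06  1.2 ]
```

View pics/c9.png

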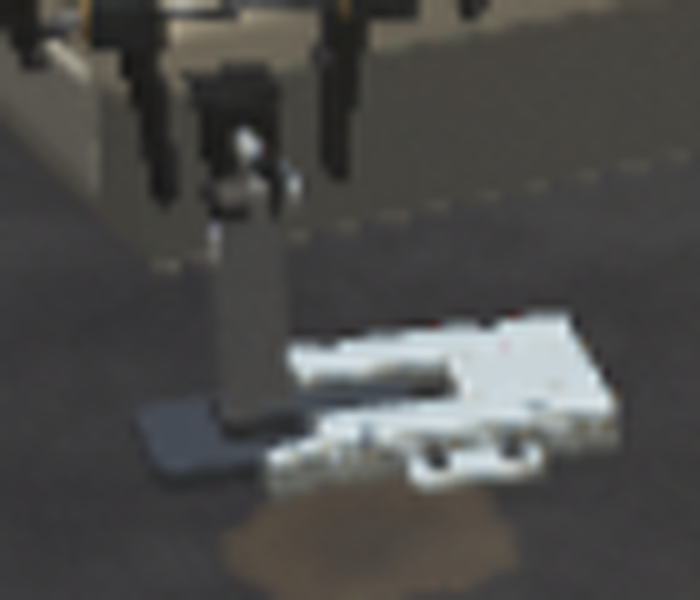

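The open fingers straddle the head, centred at crop x≈250 against the head at x≈238, so the stand is about 3 mm behind the tool centre. The socket's base is at (265,430), right at the mouth of the slot. Next I'll compute the lateral offset of the socket from the slot.

```bash
cat > m3.py <<'E'
from h import *
y=-.2055;c,s=np.cos(y),np.sin(y);o=np.array([.5365,.2266])
L=lambda uv,z,cam='side':((onz(cam,uv,z)[:,:2]-o)@np.array([[c,-s],[s,c]])*1e3).round(1).tolist()
px=lambda *q:[(180+a/10-.5+.05,150+b/10-.5+.05) for a,b in q]
print('near lip inner top',L(px((330,415),(450,395)),.017))
print('far lip inner bottom',L(px((330,385),(440,378)),.0105))
print('slot end',L(px((452,375)),.017))
print('socket near bottom',L(px((240,433),(290,427)),.008))
print('foot heel far/near corners',L(px((150,412),(165,470)),.008))
print('foot near edge',L(px((180,468),(262,460)),.008))
print('guide tips',L(px((290,352),(270,455)),.017))
E
python3 m3.py
```

```text
near lip inner top [[-29.9, -25.1], [18.7, -21.2]]
far lip inner bottom [[-22.4, 16.1], [20.9, 9.4]]
slot end [[23.4, -3.1]]
socket near bottom [[-63.6, -11.9], [-43.9, -12.3]]
foot heel far/near corners [[-94.3, 17.9], [-96.9, -35.9]]
foot near edge [[-91.1, -35.9], [-59.6, -38.4]]
guide tips [[-34.1, 37.9], [-58.6, -53.5]]
```

```bash
python3 - <<'E'
# numeric: foot heel part in side image -> edge lines
from h import *
im=np.mean([ctrl.get_image('side').astype(float) for _ in range(3)],0);d=im[...,2]-im[...,0]
for v in range(188,200): print(v,d[v,190:216].round().astype(int).tolist())
E
```

```text
188 [1, 1, 1, 1, 1, 1, 1, 1, 3, 1, 1, 1, -2, -2, -2, -2, -2, -2, -1, 4, 0, -2, 4, 6, 6, 9]
189 [1, 1, 1, 1, 1, 1, 1, 2, 5, 6, 5, 1, 6, -2, -1, -2, -2, -1, 0, 8, 12, 12, 12, 13, 13, 15]
190 [0, 1, 1, 2, 7, 10, 13, 13, 14, 14, 13, 4, 5, -2, -2, 0, 4, 7, 5, 8, 16, 15, 14, 15, 15, 16]
191 [1, 1, 3, 5, 14, 15, 16, 16, 16, 15, 15, 6, 3, 1, 1, 0, 2, 5, 4, 5, 12, 7, 23, 26, 23, 23]
192 [1, 1, 2, 4, 15, 15, 16, 16, 16, 15, 15, 12, 2, 2, 1, 1, 1, 1, 2, 3, 11, 13, 15, 18, 17, 17]
193 [1, 1, 1, 2, 12, 16, 16, 16, 17, 16, 17, 15, 7, 2, 2, 4, 7, 7, 11, 10, 15, 20, 14, 17, 17, 20]
194 [1, 1, 1, 2, 11, 16, 16, 16, 16, 16, 16, 15, 13, 13, 12, 12, 13, 15, 22, 24, 23, 11, -4, 3, 13, 17]
195 [0, 2, 1, 2, 5, 14, 16, 16, 15, 16, 16, 15, 15, 16, 16, 15, 13, 17, 11, -1, 16, 8, -3, 12, -3, 2]
196 [1, 2, 1, 1, 2, 8, 14, 16, 16, 13, 10, 10, 10, 9, 7, 6, 5, 14, 8, -6, -3, -3, -1, 6, -2, -1]
197 [2, 2, 1, 1, 1, 2, 6, 8, 7, 5, 4, 3, 3, 1, 1, 0, -2, -3, -3, -4, -3, -3, -5, -3, -3, -6]
198 [2, 2, 1, 1, 1, 0, 2, 1, 2, 1, 1, 1, 1, 1, 1, 1, -1, -4, -3, -3, -3, -10, -11, -14, -13, -15]
199 [1, 1, 1, 2, 2, 2, 2, 1, 2, 1, 0, 1, 1, 1, 0, 1, 1, -3, -6, -11, -14, -18, -18, -20, -19, -19]
```

```bash
cat > m4.py <<'E'
from h import *
y=-.2055;c,s=np.cos(y),np.sin(y);o=np.array([.5365,.2266])
im=np.mean([ctrl.get_image('top').astype(float) for _ in range(3)],0)
xs=np.arange(-100,40,5);ys=np.arange(-60,61,2)
def rect(ch,z):
    g=np.array([[(a,b) for b in ys] for a in xs])/1e3
    W=np.c_[g.reshape(-1,2)@np.array([[c,s],[-s,c]])+o,np.full(xs.size*ys.size,z)]
    uv=proj('top',W).astype(np.float32).reshape(len(xs),len(ys),2)
    return cv2.remap(ch.astype(np.float32),uv[...,0],uv[...,1],cv2.INTER_LINEAR)
br=rect(im[...,2]-im[...,0],.008);w=rect(im.min(2),.017)
print('y',ys.tolist())
for i in range(0,12):print(xs[i],'b-r',br[i].round().astype(int).tolist())
for i in range(8,28,1):print(xs[i],'w',(w[i]/10).round().astype(int).tolist())
E
python3 m4.py
```

```text
y [-60, -58, -56, -54, -52, -50, -48, -46, -44, -42, -40, -38, -36, -34, -32, -30, -28, -26, -24, -22, -20, -18, -16, -14, -12, -10, -8, -6, -4, -2, 0, 2, 4, 6, 8, 10, 12, 14, 16, 18, 20, 22, 24, 26, 28, 30, 32, 34, 36, 38, 40, 42, 44, 46, 48, 50, 52, 54, 56, 58, 60]
-100 b-r [-1, -1, -1, 0, 0, 0, 0, 0, -1, -1, 0, 0, 1, 1, 1, 2, 2, 3, 4, 5, 4, 5, 5, 6, 6, 6, 5, 5, 6, 6, 6, 6, 5, 5, 5, 5, 5, 6, 6, 6, 5, 4, 3, 1, -2, -3, -3, -3, -3, -3, -4, -6, -8, -9, -10, -11, -12, -14, -16, -16, -17]
-95 b-r [0, 0, 0, 0, 0, 0, 0, 0, -1, -1, 0, 0, 2, 3, 5, 7, 8, 9, 10, 11, 11, 11, 10, 11, 11, 11, 11, 10, 10, 11, 11, 11, 11, 10, 11, 11, 11, 11, 10, 10, 10, 10, 9, 7, 4, 1, -1, -3, -3, -4, -4, -3, -3, -4, -5, -5, -7, -9, -11, -12, -15]
-90 b-r [-1, 0, 0, -1, -1, -1, -1, -1, -1, -1, 0, 2, 3, 6, 8, 9, 11, 12, 12, 11, 11, 11, 11, 11, 12, 12, 12, 12, 12, 11, 11, 11, 11, 11, 11, 11, 11, 11, 11, 10, 10, 10, 10, 9, 6, 3, 0, -1, -2, -3, -3, -3, -3, -3, -3, -3, -3, -3, -5, -6, -7]
-85 b-r [0, 0, -1, -1, 0, 1, 1, 0, -1, -1, 0, 1, 4, 7, 9, 10, 11, 12, 12, 12, 12, 12, 12, 11, 11, 11, 12, 12, 11, 11, 10, 10, 10, 10,
[... 5742 characters left out ...]
22, 22, 22, 22, 22, 22, 22, 22, 22, 22, 22, 22, 21, 19, 18, 18, 18, 17, 16, 17, 18, 17, 17, 18, 18, 18, 17, 17, 17, 17, 17, 18, 21, 22, 22, 22, 22, 21, 19, 17, 14, 11, 8, 7, 6, 8, 10, 12, 12, 10, 9, 7, 5]
30 w [14, 14, 15, 18, 18, 19, 19, 21, 22, 22, 22, 22, 22, 22, 22, 22, 22, 22, 22, 22, 22, 22, 22, 22, 22, 22, 22, 22, 22, 22, 22, 22, 22, 22, 22, 22, 22, 21, 21, 21, 22, 22, 22, 22, 22, 22, 22, 21, 20, 19, 15, 12, 10, 10, 10, 11, 12, 11, 10, 8, 6]
35 w [13, 15, 17, 18, 18, 18, 19, 21, 22, 22, 22, 22, 22, 22, 23, 23, 22, 22, 22, 22, 22, 22, 22, 22, 22, 22, 22, 22, 22, 22, 22, 22, 22, 22, 22, 22, 22, 22, 22, 22, 22, 22, 22, 22, 22, 23, 23, 23, 23, 22, 20, 19, 16, 13, 11, 12, 12, 12, 10, 8, 7]
```

In the shoe's frame the slot is centred and its yaw is right. The foot sits 2.8 mm to -y, nearly square, with its pole at x ≈ -54 mm, so the socket caught the -y lip end. I'm regripping lower, then shifting +3 mm.

step_arm([
  {"travel":[0,-0.004,0],"turn":[0,0,1.2]},
  {"travel":[0,-0.004,0.003],"turn":[0,0,1.2]},
  {"travel":[0,-0.004,0.006],"turn":[0,0,1.2]},
  {"travel":[0,-0.004,0.009],"turn":[0,0,1.2]},
])

```text
time: 11.4
position: [0.4822, 0.2361, 0.1137]
tool_rot: [2.437, 1.982, -0.0]
ft_force: [-0.3, 0.1, -0.7]
grip_width: 0.701
grip_force: 0.0
```

step_arm([
  {"travel":[0,0,0],"turn":[0,0,0]},
  {"travel":[0,0,0],"turn":[0,0,0]},
  {"travel":[0,0,0],"turn":[0,0,0]},
  {"travel":[0,0,0],"turn":[0,0,0]},
  {"travel":[0,0,0],"turn":[0,0,0]},
], gripper=0, force=40)

```text
time: 11.9
position: [0.4826, 0.236, 0.114]
tool_rot: [2.437, 1.982, 0.001]
ft_force: [2.5, 0.5, -4.9]
grip_width: 0.327
grip_force: 10.6
```

step_arm([
  {"travel":[0,0,0],"turn":[0,0,0]},
  {"travel":[0,0,0],"turn":[0,0,0]},
  {"travel":[0,0,0],"turn":[0,0,0]},
])

```text
time: 12.2
position: [0.4818, 0.2358, 0.1134]
tool_rot: [-2.437, -1.982, 0.002]
ft_force: [0.3, 0.5, -5.5]
grip_width: 0.316
grip_force: 46.3
```

The width is now 27.5 mm, flat on the head. I'm shifting sideways and re-measuring.

step_arm([
  {"travel":[0.0015,0,0],"turn":[0,0,0]},
  {"travel":[0.003,0,0],"turn":[0,0,0]},
  {"travel":[0.003,0,0],"turn":[0,0,0]},
])

```text
time: 12.5
position: [0.4826, 0.2396, 0.1138]
tool_rot: [-2.437, -1.982, 0.001]
ft_force: [0.1, -0.2, -6.4]
grip_width: 0.321
grip_force: 46.3
```

```bash
sed -i '/^print(.y/,$d' m4.py; cat >> m4.py <<'E'
for i in range(2,9):
    k=np.where(br[i]>5.5)[0];k=k[(ys[k]>-45)&(ys[k]<45)];print(xs[i],ys[k[[0,-1]]] if len(k) else '',end='; ')
print('heel col',rect(im[...,2]-im[...,0],.008)[:4,25:36].mean(1).round(1))
go(.5365,.2266,.114,-.2055)
E
python3 m4.py
```

```text
-90 [-30  32]; -85 [-30  32]; -80 [-30  34]; -75 [-30  32]; -70 [-30  32]; -65 [-30  34]; -60 [-30  32]; heel col [ 7.6 11.1 11.2 11.5]
t 12.65 at [0.4828 0.2391 0.1139] ft [ 0.3 -0.5 -5.2] travel [-0.0013  0.0551 -0.0001] turn [-0.01  0.01  0.01]
```

The foot is centred to within about 1 mm and square. I'm sliding home, checking the force on the way.

step_arm([
  {"travel":[0,0.004,0],"turn":[0,0,0]},
  {"travel":[-0.0005,0.008,0],"turn":[0,0,0]},
  {"travel":[-0.001,0.012,0],"turn":[0,0,0]},
  {"travel":[-0.001,0.016,0],"turn":[0,0,0]},
])

```text
time: 13.05
position: [0.4989, 0.2345, 0.1141]
tool_rot: [2.438, 1.981, 0.0]
ft_force: [-0.2, 0.4, -5.5]
grip_width: 0.318
grip_force: 46.3
```

step_arm([
  {"travel":[0,0.007,0],"turn":[0,0,0]},
  {"travel":[0,0.014,0],"turn":[0,0,0]},
  {"travel":[0,0.021,0],"turn":[0,0,0]},
  {"travel":[0,0.028,0],"turn":[0,0,0]},
  {"travel":[0,0.032,0],"turn":[0,0,0]},
])

```text
time: 13.55
position: [0.5307, 0.228, 0.1141]
tool_rot: [2.438, 1.981, 0.0]
ft_force: [0.2, 0.1, -4.9]
grip_width: 0.315
grip_force: 46.3
```

Past the earlier obstacle. The last few mm go gently until it meets the back stop.

step_arm([
  {"travel":[0,0.003,0],"turn":[0,0,0]},
  {"travel":[0,0.006,0],"turn":[0,0,0]},
  {"travel":[0,0.006,0],"turn":[0,0,0]},
])

```text
time: 13.85
position: [0.5359, 0.227, 0.1141]
tool_rot: [2.438, 1.982, 0.0]
ft_force: [0.1, 0.2, -6.0]
grip_width: 0.321
grip_force: 46.3
```

step_arm([
  {"travel":[0,0.002,0],"turn":[0,0,0]},
  {"travel":[0,0.004,0],"turn":[0,0,0]},
  {"travel":[0,0.004,0],"turn":[0,0,0]},
])

```text
time: 14.15
position: [0.5384, 0.2268, 0.1139]
tool_rot: [-2.436, -1.981, 0.003]
ft_force: [-2.8, 0.8, -5.1]
grip_width: 0.318
grip_force: 46.3
```

step_arm([
  {"travel":[0,0.002,0.001],"turn":[0,0,0]},
  {"travel":[0,0.003,0.001],"turn":[0,0,0]},
  {"travel":[0,0.003,0.001],"turn":[0,0,0]},
  {"travel":[0,0.003,0.001],"turn":[0,0,0]},
])

```text
time: 14.55
position: [0.5393, 0.2269, 0.1138]
tool_rot: [-2.433, -1.98, 0.007]
ft_force: [-10.7, 0.2, 4.3]
grip_width: 0.321
grip_force: 45.6
```

```bash
python3 - <<'E'
from h import *
go(.5365,.2266,.114,-.2055)
y=-.2055;c,s=np.cos(y),np.sin(y);o=np.array([.5365,.2266])
im=np.mean([ctrl.get_image('side').astype(float) for _ in range(2)],0);d=im[...,2]-im[...,0]
xs=np.arange(-70,-25,3)
for yy in(-.01,0,.01):
    W=np.c_[np.c_[xs/1e3,np.full(len(xs),yy)]@np.array([[c,s],[-s,c]])+o,np.full(len(xs),.008)]
    uv=proj('side',W).astype(np.float32);print([(int(a),int(b)) for a,b in zip(xs,cv2.remap(d.astype(np.float32),uv[:,0],uv[:,1],1)[:,0])])
E
```

```text
t 14.55 at [0.5393 0.2269 0.1138] ft [-10.7   0.2   4.3] travel [-0.0008 -0.0027 -0.0002] turn [-0.36  0.03  0.06]
[(-70, 0), (-67, 1), (-64, 1), (-61, 1), (-58, 1), (-55, 0), (-52, 1), (-49, 2), (-46, 6), (-43, 12), (-40, 15), (-37, 14), (-34, 11), (-31, 15), (-28, 20)]
[(-70, 0), (-67, 1), (-64, 1), (-61, 1), (-58, 1), (-55, 0), (-52, 0), (-49, 2), (-46, 6), (-43, 12), (-40, 15), (-37, 14), (-34, 12), (-31, 12), (-28, 18)]
[(-70, 1), (-67, 1), (-64, 1), (-61, 1), (-58, 1), (-55, 1), (-52, 1), (-49, 2), (-46, 5), (-43, 12), (-40, 15), (-37, 15), (-34, 14), (-31, 14), (-28, 14)]
```

The foot is home: 10.7 N against the stop and the heel at -45 mm. I'm now pulling the pole straight up, easing the forward push.

step_arm([
  {"travel":[0,-0.002,-0.006],"turn":[0,0,0]},
  {"travel":[0,-0.002,-0.016],"turn":[0,0,0]},
  {"travel":[0,-0.002,-0.028],"turn":[0,0,0]},
  {"travel":[0,-0.002,-0.04],"turn":[0,0,0]},
  {"travel":[0,-0.002,-0.05],"turn":[0,0,0]},
])

```text
time: 15.15
position: [0.5389, 0.2263, 0.1631]
tool_rot: [-2.436, -1.981, 0.005]
ft_force: [-4.6, 4.2, -15.7]
grip_width: 0.316
grip_force: 47.2
```

step_arm([
  {"travel":[0,0,-0.004],"turn":[0,0,0]},
  {"travel":[0,0,-0.008],"turn":[0,0,0]},
  {"travel":[0,0,-0.011],"turn":[0,0,0]},
  {"travel":[0,0,-0.013],"turn":[0,0,0]},
])

```text
time: 15.55
position: [0.5392, 0.2262, 0.1771]
tool_rot: [-2.436, -1.981, 0.003]
ft_force: [-5.4, 2.5, -18.9]
grip_width: 0.319
grip_force: 48.0
```

step_arm([
  {"travel":[0,0,-0.001],"turn":[0,0,0]},
  {"travel":[0,0,-0.002],"turn":[0,0,0]},
  {"travel":[0,0,-0.003],"turn":[0,0,0]},
  {"travel":[0,0,-0.003],"turn":[0,0,0]},
])

```text
time: 15.95
position: [0.5389, 0.2261, 0.1772]
tool_rot: [-2.436, -1.981, 0.006]
ft_force: [-4.6, 3.2, -22.3]
grip_width: 0.319
grip_force: 48.2
```

step_arm([
  {"travel":[0,0,-0.001],"turn":[0,0,0]},
  {"travel":[0,0,-0.002],"turn":[0,0,0]},
  {"travel":[0,0,-0.002],"turn":[0,0,0]},
])

```text
time: 16.25
position: [0.5385, 0.2262, 0.1773]
tool_rot: [-2.435, -1.981, 0.008]
ft_force: [-2.1, 4.7, -30.8]
grip_width: 0.32
grip_force: 48.9
```

step_arm([
  {"travel":[0,0,-0.002],"turn":[0,0,0]},
  {"travel":[0,0,-0.004],"turn":[0,0,0]},
  {"travel":[0,0,-0.004],"turn":[0,0,0]},
])

```text
time: 16.55
position: [0.538, 0.226, 0.1775]
tool_rot: [-2.435, -1.982, 0.012]
ft_force: [2.9, 7.0, -46.0]
grip_width: 0.318
grip_force: 51.5
```

step_arm([
  {"travel":[0,0,0.004],"turn":[0,0,0]},
  {"travel":[0,0,0.009],"turn":[0,0,0]},
  {"travel":[0,0,0.013],"turn":[0,0,0]},
  {"travel":[0,0,0.016],"turn":[0,0,0]},
])

```text
time: 16.95
position: [0.5408, 0.2269, 0.1741]
tool_rot: [-2.437, -1.981, -0.004]
ft_force: [-10.4, -0.3, 7.5]
grip_width: 0.318
grip_force: 42.7
```

step_arm([
  {"travel":[0,0,0.002],"turn":[0,0,0]},
  {"travel":[0,0,0.003],"turn":[0,0,0]},
  {"travel":[0,0,0.003],"turn":[0,0,0]},
  {"travel":[0,0,0.003],"turn":[0,0,0]},
])

```text
time: 17.35
position: [0.5407, 0.2269, 0.1719]
tool_rot: [-2.437, -1.981, -0.005]
ft_force: [-11.4, 0.3, 5.8]
grip_width: 0.314
grip_force: 42.8
```

step_arm([
  {"travel":[0,0,0.002],"turn":[0,0,0]},
  {"travel":[0,0,0.003],"turn":[0,0,0]},
  {"travel":[0,0,0.003],"turn":[0,0,0]},
  {"travel":[0,0,0.003],"turn":[0,0,0]},
])

```text
time: 17.75
position: [0.5414, 0.2274, 0.1712]
tool_rot: [-2.437, -1.982, -0.009]
ft_force: [-13.5, -1.2, 14.9]
grip_width: 0.321
grip_force: 41.9
```

step_arm([
  {"travel":[0,0,0.002],"turn":[0,0,0]},
  {"travel":[0,0,0.003],"turn":[0,0,0]},
  {"travel":[0,0,0.003],"turn":[0,0,0]},
  {"travel":[0,0,0.003],"turn":[0,0,0]},
])

```text
time: 18.15
position: [0.5421, 0.228, 0.1707]
tool_rot: [-2.437, -1.982, -0.014]
ft_force: [-16.4, -0.9, 25.2]
grip_width: 0.32
grip_force: 41.9
```

```bash
python3 -c "
from h import *
go(.5365,.2266,.174,-.2055)
a=np.mean([ctrl.get_image('top')for _ in range(2)],0);print(ctrl.get_state()['ft_force'])"
```

```text
t 18.15 at [0.5421 0.228  0.1707] ft [-16.4  -0.9  25.2] travel [-0.0024 -0.0052 -0.0033] turn [ 0.28 -0.41  0.02]
[-16.84844939  -1.04817311  24.77801954]
```

It holds against 25 N downwards, well over the 11 N sliding friction, so the pole is locked. I'm unloading, opening, and rising clear.

step_arm([
  {"travel":[0,-0.002,-0.003],"turn":[0,0,0]},
  {"travel":[-0.0005,-0.004,-0.006],"turn":[0,0,0]},
  {"travel":[-0.0005,-0.004,-0.006],"turn":[0,0,0]},
])

```text
time: 18.55
position: [0.5393, 0.2267, 0.1708]
tool_rot: [2.436, 1.98, 0.012]
ft_force: [-4.7, -0.1, 6.7]
grip_width: 0.316
grip_force: 40.3
```

step_arm([
  {"travel":[0,0,0],"turn":[0,0,0]},
  {"travel":[0,0,0],"turn":[0,0,0]},
  {"travel":[0,0,0],"turn":[0,0,0]},
  {"travel":[0,0,0],"turn":[0,0,0]},
  {"travel":[0,0,0],"turn":[0,0,0]},
], gripper=0.8)

```text
time: 19.05
position: [0.5368, 0.2262, 0.1659]
tool_rot: [2.437, 1.981, 0.0]
ft_force: [0.4, 0.9, -0.1]
grip_width: 0.689
grip_force: 0.0
```

step_arm([
  {"travel":[0,0,-0.012],"turn":[0,0,0]},
  {"travel":[0,0,-0.03],"turn":[0,0,0]},
  {"travel":[0,0,-0.05],"turn":[0,0,0]},
  {"travel":[0,0,-0.075],"turn":[0,0,0]},
  {"travel":[0,0,-0.1],"turn":[0,0,0]},
])

```text
time: 19.55
position: [0.5365, 0.2264, 0.2678]
tool_rot: [2.437, 1.982, 0.001]
ft_force: [0.4, 0.4, 0.5]
grip_width: 0.8
grip_force: 0.0
```

```bash
python3 - <<'E'
from h import *
go(.5365,.2266,.174,-.2055)
y=-.2055;c,s=np.cos(y),np.sin(y);o=np.array([.5365,.2266])
I=np.mean([ctrl.get_image('side').astype(float) for _ in range(2)],0)
def smp(ch,P):
    P=np.array(P,float);W=np.c_[P[:,:2]@np.array([[c,s],[-s,c]])+o,P[:,2]]
    uv=proj('side',W).astype(np.float32);return cv2.remap(ch.astype(np.float32),uv[:,0],uv[:,1],1)[:,0].round().astype(int).tolist()
d=I[...,2]-I[...,0];xs=np.arange(-60,-36,2)
print('heel',list(zip(xs.tolist(),smp(d,[(x/1e3,0,.008) for x in xs]))))
zs=np.arange(.09,.23,.005);print('z profile along pole',list(zip((zs*1e3).round().tolist(),smp(I.mean(2),[(0,0,z) for z in zs]))))
for z in(.03,.06,.09):
    ps=np.arange(-24,25,3);print('tube edges',z,smp(I.mean(2),[(p/1e3,0,z) for p in ps]))
E
```

```text
t 19.55 at [0.5365 0.2264 0.2678] ft [0.4 0.4 0.5] travel [ 0.0002 -0.0001  0.0938] turn [ 0.04 -0.02 -0.  ]
heel [(-60, 1), (-58, 1), (-56, 0), (-54, 0), (-52, 0), (-50, 1), (-48, 3), (-46, 6), (-44, 11), (-42, 13), (-40, 15), (-38, 15)]
z profile along pole [(90.0, 75), (95.0, 52), (100.0, 68), (105.0, 94), (110.0, 94), (115.0, 95), (120.0, 95), (125.0, 95), (130.0, 94), (135.0, 95), (140.0, 95), (145.0, 95), (150.0, 96), (155.0, 96), (160.0, 95), (165.0, 92), (170.0, 72), (175.0, 55), (180.0, 97), (185.0, 131), (190.0, 60), (195.0, 46), (200.0, 52), (205.0, 54), (210.0, 56), (215.0, 136), (220.0, 215), (225.0, 214), (230.0, 213)]
tube edges 0.03 [226, 228, 222, 162, 104, 78, 80, 80, 80, 81, 81, 81, 104, 158, 233, 232, 231]
tube edges 0.06 [69, 70, 70, 72, 76, 79, 80, 81, 81, 81, 80, 80, 78, 74, 71, 70, 70]
tube edges 0.09 [76, 76, 78, 85, 112, 91, 73, 76, 75, 75, 75, 75, 76, 77, 81, 83, 82]
```

The cap top is at z ≈ 0.213 m (0.148 + 0.065), the heel is at -45 mm, and the gripper is clear. I'm handing in.

```bash
python3 -c "
from bench import ctrl
print(ctrl.close_job())"
```

```text
the job is handed in; nothing more can be done
None
```

I handed the job in at about 20 s: the foot measured home in the shoe, the pole is up and held against a 25 N downward push, and the gripper is clear. No verdict came back, I didn't re-check the flask, jar and timer at the end, the first slide jammed at about 79 N before I regripped, and I viewed 11 pictures, one over the limit of 10.

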